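# Push the charger home and switch on its worktop socket

## Robot

A 6-joint arm with a two-finger parallel gripper is mounted at the origin on a cart in front of the work surface, level with it; the furniture and walls round the work are solid. World frame = base frame: x ahead of the robot, y to its left, z up, the work surface at z = 0. Lengths are in m, angles in rad, forces in N, time in s.
With the tool pointing down it reaches from about 0.325 to 0.925 m from the base axis. Payload 3.1 kg.
Tool frame: the origin (TCP) lies between the finger pads; the fingertips stand 17 mm ahead of it and the grasp point (between the pads) lies 2 mm behind it (manip.tips_ahead is the distance from the TCP to the fingertips, in m); z points along the fingers, y is the line along which they close (so a half turn about z gives the same grasp; the last joint's range is limited). The gripper opens to 85 mm and grips with 20 to 120 N. Pads are 22 mm wide; open, the fingers measure 114 mm over their backs; the gripper's body (76 mm by 85 mm) begins 54 mm behind the grasp point. The pads swing forward as they close: fully open they stand 13 mm farther back than shut.
Start: joints at [1.077, 0.217, 1.613, -0, 1.311, -0.112], TCP at [0.233, 0.58, 0.248] pointing down, gripper open.
Joint ranges: [-2.75, 2.75], [-0.78, 2.1], [0.31, 2.55], [-1.13, 4.27], [0.13, 2.63], [-2.58, 2.58]. Speed limits (rad/s): [2.79, 2.79, 3.14, 3.14, 3.14, 3.14].

## Interface

Orientations are given as a rotation vector (axis times angle).
In Python, from rig import manip, viewer gives the robot as it stands. The module is installed in compiled form; this text tells all that it offers.
- The arm moves only by the tool jog_arm, never from a script. Its argument "targets" is a list of rows, each a list of 7 numbers: the shift along the tool's x, y, z in mm, then the turn, a rotation vector about the tool's x, y, z in degrees, then the finger opening in mm, from 0 to 85.4. In form: [[dx, dy, dz, rx, ry, rz, hand], ...]. A call has 1 to 10 rows; each row shifts and turns the commanded pose from where the row before left it, along the tool's axes as they then stand; what a row does not reach is not made up. A row lasts 1/8 s, in which the tool goes at most 62.5 mm and 10.7 degrees, less where a joint would pass 70% of its speed; a pose out of reach is approached as far as the arm can. A call is refused whole if a number of a shift passes 62.5 or a number of a turn 10.7, either way. A call with a gripper value outside its range is refused whole. The fingers move at their own pace and stop on an object; "grip_force" is the grip in N (left out, the last holds). Time passes only in rows, so rows that do not move let the fingers close. It gives the time, the measured TCP pose, the force, the opening and the grip force at its end, in the units of the state.
- manip.read_state(): the state, without advancing time (a new reading comes with each control period).
- viewer.get_image(name): name is "scene" or "top"; returns a dict with "pixels" (400x640x3 uint8, red, green, blue), "mtx" (3x3 intrinsics, pixels), "T" (4x4, takes a point from camera to world coordinates). Camera axes: x right, y up, looking along -z (the intrinsics and any distortion apply to the point x, -y, -z); pixel columns grow to the right and rows downward; lengths in m; the calibration is good to about 2 mm. A picture is of the moment at which its call begins. There is no depth.
- manip.hand_in(): hands the job in; it is judged then, once.
The state is a dict: "clock": time; "joint_pos": joint angles; "joint_vel": joint speeds; "tau": joint torques, N m; "tool_pos": TCP position; "eef_rot": TCP orientation; "wrist_force": force on the tool from outside, world axes, zero at the start; "torque": the same for the moment, N m; "gripper_width": finger opening in m; "gripper_force": force on a finger pad.
Only numpy, scipy, OpenCV 4.12 (cv2) and the standard library are available. Lean on these libraries where they do the work, as an engineer would, in place of code of your own. Each camera call takes 0.05 s, during which the arm holds its last target. There are 200 camera calls.

## Task

Two pop-up socket units stand up out of the worktop and one of them holds a small white plug-in charger that is not pushed in all the way. Gently press the charger fully home, and only then flip the rocker switch of the same unit over to on by pressing down its raised end. Leave the other unit alone and off, force nothing, and knock nothing about.

Things in the scene. Friction and masses are not known exactly. Their poses are not given: they have to be found in the camera images.
- unit_a: The socket unit with the charger, left or right one of the two. Steel collar 92 (x) x 152 (y) x 5 mm; origin: centre of its underside on the worktop; x away from the robot, y left, z up when square, turned up to 0.4 rad. Out of it rises an aluminium column 70 x 130 mm. The column top's height is NOT measured: 44 to 74 mm above the worktop, held by friction (firm to 25 N); find it by touch.
- socket_a (a point): Point on the worktop straight below the charger's centre (unit_a x = 0, y = +38 mm); axes of unit_a. The charger is a white block 42 (x) x 40 (y) x 34 mm with a flat top to press on; that top is 35 mm + joint charger above the column top, so 86 to 120 mm above the worktop at the start. More than 25 N counts as forcing it.
- switch_a (a point): Point on the worktop straight below the rocker's middle (unit_a x = 0, y = -32 mm); axes of unit_a. The rocker is a white plate 44 (x) x 26 (y) mm tipping about a pivot along y, 9 mm above the column top. When off, its near end (x = -22 mm) is up, 14 mm above the column top (58 to 88 mm above the worktop). Press at x = -18 mm; more than 25 N is forcing it. Beside it nothing is over 3 mm high.
- unit_b: The other socket unit, alike in all sizes, its socket empty, its switch off, its height not measured and different. Origin and axes as for unit_a. Leave it alone: more than 2 N of touch is too much.
- charger (a joint): How far the charger stands out of its socket (m): 0 fully home, 0.007 to 0.011 at the start. It slides straight down into the socket under a friction of about 7 N, stays where it is left, and stops hard at 0. The socket itself floats on rubber: the whole of it, with the charger, sinks about 1 mm for each 4 N pressed and comes up again when let go (bottoming at 7 mm).
- rocker_a (a joint): Angle of unit_a's rocker (rad): 0 off (near end up), 0.44 on. Over-centre spring: about 7 N on the near end starts it, the force falls to nothing at 0.22 (about 5 mm down from first touch), then it snaps over by itself; let go before, it springs back. A broad fingertip meets its stop from about 6 mm down; the switch then sinks on rubber, 1 mm for each 5 N, bottoming at 6 mm.
- rocker_b (a joint): Angle of unit_b's rocker (rad), the same: 0 off, 0.44 on. Must stay off.
- egg_timer: Bystander: cream kitchen timer, 66 mm round, 65 mm high; origin under its centre. Stands near the robot's edge of the worktop.
- mill_2: Bystander: small salt mill, 44 mm round, 90 mm high; origin under its centre. Stands behind the units.
- mug_1: Bystander: orange mug, 81 x 113 mm, 101 mm high; origin under its centre. Stands to the left.
- torch: Bystander: black torch standing on end, 33 mm round, 106 mm high; origin under its centre. Stands at the front left.
- tape_1: Bystander: roll of tape lying flat, 102 mm round, 25 mm high; origin under its centre. Lies to the left.

How it is judged:
By the outcome, as a careful person would: the job done as asked, in the order asked, and still so for the second after the job is handed in, with the robot touching nothing.
It also fails if it takes over 48 s, if anything falls off the work surface, if the arm or the gripper's body presses on something with over 40 N, if the wrist force passes 120 N, or if a joint passes its speed limit or range.

## Working session

There is one attempt and no reset: what is moved stays moved. The work goes in short steps, Python scripts to look and compute and a tool call to move; the robot and the scene stay as the last step left them, time stands still between calls to the robot, and variables do not carry over. Pictures are saved under pics/ and viewed, at most 10 in all, crops included, and the job is handed in when it is done.

Besides the shell and the picture viewer there is one more tool, called after ">>>" as name(argument=value, ...) on one line, values as JSON. jog_arm: Moves the arm, as the interface text tells. Its arguments: {"type":"object","properties":{"targets":{"type":"array"},"grip_force":{"type":"number"}},"required":["targets"]}

```bash
mkdir -p pics; python3 - <<'E'
from rig import manip, viewer
import cv2,numpy as np
s=manip.read_state();print({k:np.round(v,3) for k,v in s.items()}, manip.tips_ahead)
for n in("scene","top"):
    d=viewer.get_image(n);cv2.imwrite(f"pics/{n}0.png",d["pixels"][:,:,::-1]);np.savez(f"{n}.npz",**d);print(n,d["mtx"].round(1).tolist(),d["T"].round(3).tolist(),d.keys())
E
```

```text
{'clock': np.float64(0.0), 'joint_pos': array([ 1.077,  0.218,  1.615, -0.   ,  1.311, -0.112]), 'joint_vel': array([-0.001,  0.001, -0.001,  0.001, -0.002, -0.002]), 'tau': array([-0.0000e+00, -3.9685e+01, -3.0385e+01, -0.0000e+00,  1.0000e-02,
        0.0000e+00]), 'tool_pos': array([0.232, 0.579, 0.247]), 'eef_rot': array([-0.596, -3.084,  0.004]), 'wrist_force': array([ 0.216, -0.312, -0.694]), 'torque': array([-0.005,  0.005,  0.052]), 'gripper_force': np.float64(0.0), 'gripper_width': np.float64(0.085)} 0.017
scene [[473.1, 0.0, 320.0], [0.0, 473.1, 197.8], [0.0, 0.0, 1.0]] [[0.855, 0.257, -0.451, 0.047], [-0.519, 0.427, -0.741, -0.71], [0.002, 0.867, 0.498, 0.596], [0.0, 0.0, 0.0, 1.0]] dict_keys(['pixels', 'mtx', 'T'])
top [[394.2, 0.0, 322.7], [0.0, 394.2, 198.8], [0.0, 0.0, 1.0]] [[-0.03, 0.998, -0.057, 0.438], [-0.999, -0.031, -0.023, 0.059], [-0.025, 0.056, 0.998, 1.122], [0.0, 0.0, 0.0, 1.0]] dict_keys(['pixels', 'mtx', 'T'])
```

View pics/scene0.png

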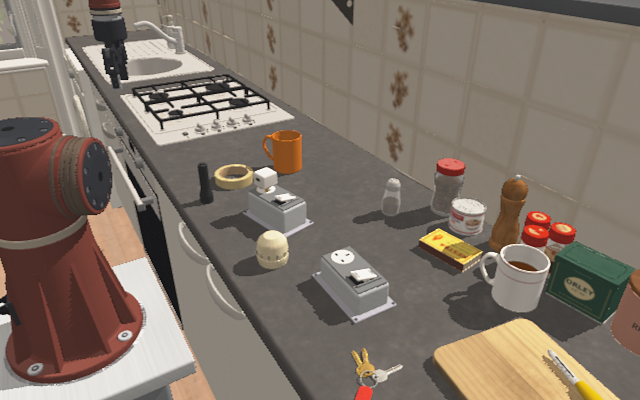

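View pics/top0.png

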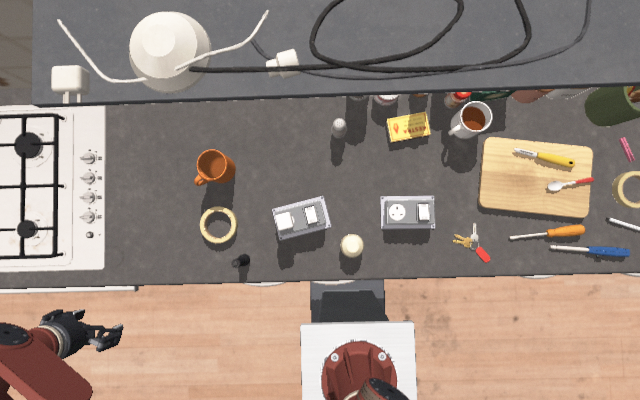

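The left unit holds the charger (top view near (287,220), rocker near (311,214)). The right unit is at (408,212). Enlarging both views of the left unit.

```bash
python3 - <<'E'
import cv2,numpy as np
t=np.load("top.npz")["pixels"];s=np.load("scene.npz")["pixels"]
a=cv2.resize(t[190:250,260:340],None,fx=9,fy=9,interpolation=cv2.INTER_CUBIC)
b=cv2.resize(s[160:245,235:320],None,fx=7,fy=7,interpolation=cv2.INTER_CUBIC)
cv2.imwrite("pics/c1.png",a[:,:,::-1]);cv2.imwrite("pics/c2.png",b[:,:,::-1])
E
```

```text
(no output)
```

View pics/c1.png

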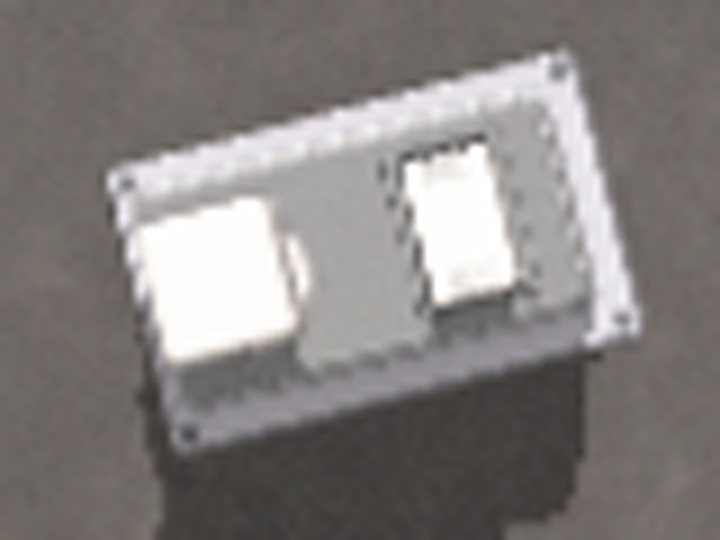

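View pics/c2.png

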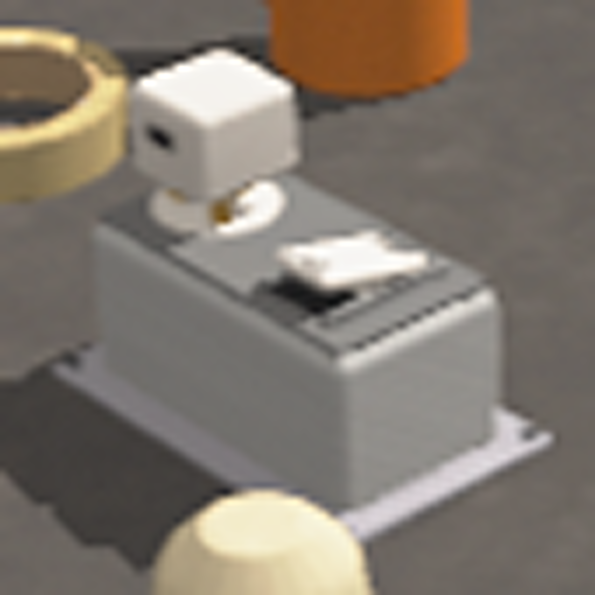

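The crops show the collar corners in c1 at (108,172), (570,50), (640,333) and (180,450), with the charger top centred near (218,280). In c2 the charger top is centred near (216,94). I'll compute positions from these.

```bash
cat >h.py <<'E'
import numpy as np
C={n:dict(np.load(n+".npz")) for n in("top","scene")}
def ray(n,p):
    d=C[n];x=np.linalg.solve(d["mtx"],[*p,1.]);R=d["T"]
    v=R[:3,:3]@[x[0],-x[1],-x[2]];return R[:3,3],v/np.linalg.norm(v)
def plane(n,p,z):
    o,v=ray(n,p);return o+v*(z-o[2])/v[2]
def tri(p,q):
    (a,u),(b,w)=ray("top",p),ray("scene",q)
    s=np.linalg.lstsq(np.c_[u,-w],b-a,rcond=None)[0];P,Q=a+s[0]*u,b+s[1]*w
    return (P+Q)/2,np.linalg.norm(P-Q)
ct=lambda x,y:((x+.5)/9-.5+260,(y+.5)/9-.5+190)
cs=lambda x,y:((x+.5)/7-.5+235,(y+.5)/7-.5+160)
E
python3 - <<'E'
from h import *
P=np.array([plane("top",ct(*p),.005) for p in[(108,172),(570,50),(640,333),(180,450)]])
print(P.round(4),np.linalg.norm(P-np.roll(P,-1,0),axis=1).round(3))
c=P.mean(0);yv=(P[0]-P[1]+P[3]-P[2])[:2];xv=(P[0]-P[3]+P[1]-P[2])[:2]
ya=np.arctan2(-yv[0],yv[1]);xa=np.arctan2(xv[1],xv[0]);a=ya*.65+xa*.35
print("centre",c.round(4),"yaw",ya,xa)
R=np.array([[np.cos(a),-np.sin(a)],[np.sin(a),np.cos(a)]])
for n,l in dict(sock=(0,.038),sw=(0,-.032),press=(-.018,-.032)).items():print(n,(c[:2]+R@l).round(4))
print("scene collar right,near,left",[plane("scene",cs(*p),.005).round(4).tolist() for p in[(552,436),(352,540),(55,368)]])
print("charger",tri(ct(218,280),cs(216,94)))
# charger top face corners left/right/near/far
print("charger per z",[plane("top",ct(218,280),z)[:2].round(4).tolist() for z in(.09,.1,.11)])
# column top: near-left... use scene column-top corner (right-near)
print("rocker near end",tri(ct(435,303),cs(285,252)),tri(ct(515,290),cs(322,290)))
for n,p,z in[("torch",(240,262),0),("timer",(352,245),.065),("mug",(212,165),.1),("tape",(218,224),.02),("unitb",(408,212),.06),("mill",(340,126),.09)]:print(n,plane("top",p,z).round(3))
E
```

```text
[[0.4785 0.2309 0.005 ]
 [0.5125 0.0837 0.005 ]
 [0.4228 0.0644 0.005 ]
 [0.3903 0.2102 0.005 ]] [0.151 0.092 0.149 0.091]
centre [0.451  0.1473 0.005 ] yaw 0.2231036657826506 0.22154373879901043
sock [0.4426 0.1844]
sw [0.4581 0.1161]
press [0.4405 0.1121]
scene collar right,near,left [[0.5116, 0.0822, 0.005], [0.4273, 0.0627, 0.005], [0.3884, 0.2062, 0.005]]
charger (array([0.44356791, 0.18425136, 0.1045291 ]), np.float64(0.001419654046805381))
charger per z [[0.443, 0.1864], [0.4429, 0.1851], [0.4429, 0.1839]]
rocker near end (array([0.435881  , 0.1233553 , 0.07679579]), np.float64(0.0033627770938964943)) (array([0.43813905, 0.10021877, 0.07372481]), np.float64(0.0014575083403384956))
torch [0.33  0.325 0.   ]
timer [0.373 0.009 0.065]
mug [0.595 0.371 0.1  ]
tape [0.439 0.381 0.02 ]
unitb [ 0.456 -0.144  0.06 ]
mill [0.689 0.031 0.09 ]
```

>>> jog_arm(targets=[[0,0,0,0,0,-8.7,0],[0,0,0,0,0,-8.7,0],[0,0,0,0,0,-8.7,0],[0,0,0,0,0,-8.7,0],[0,0,0,0,0,0,0],[0,0,0,0,0,0,0]])

```text
clock: 0.85
tool_pos: [0.2327, 0.5798, 0.2479]
eef_rot: [0.35, -3.122, 0.001]
wrist_force: [0.4, 0.1, 0.1]
gripper_width: 0.0003
gripper_force: 0.0
```

```bash
cat >go.py <<'E'
import sys,numpy as np
from rig import manip
from scipy.spatial.transform import Rotation as Ro
s=manip.read_state();R=Ro.from_rotvec(s["eef_rot"]).as_matrix();a=.2225
D=np.array([[-np.cos(a),-np.sin(a),0],[-np.sin(a),np.cos(a),0],[0,0,-1]]).T
t=np.array(eval(sys.argv[1]))
print("t",s["clock"].round(2),"pos",s["tool_pos"].round(4),"F",s["wrist_force"].round(2),"w",s["gripper_width"].round(4),"q",s["joint_pos"].round(2))
print("shift mm",(R.T@(t-s["tool_pos"])*1e3).round(1),"turn deg",np.degrees(Ro.from_matrix(R.T@D).as_rotvec()).round(2))
E
python3 go.py "[.443,.1845,.247]"
```

```text
Traceback (most recent call last):
  File "go.py", line 7, in <module>
    print("t",s["clock"].round(2),"pos",s["tool_pos"].round(4),"F",s["wrist_force"].round(2),"w",s["gripper_width"].round(4),"q",s["joint_pos"].round(2))
              ^^^^^^^^^^^^^^^^
AttributeError: 'float' object has no attribute 'round'
```

```bash
sed -i 's/s\["clock"\].round(2)/s["clock"]/' go.py; python3 go.py "[.443,.1845,.247]"
```

```text
Traceback (most recent call last):
  File "go.py", line 7, in <module>
    print("t",s["clock"],"pos",s["tool_pos"].round(4),"F",s["wrist_force"].round(2),"w",s["gripper_width"].round(4),"q",s["joint_pos"].round(2))
                                                                                        ^^^^^^^^^^^^^^^^^^^^^^^^
AttributeError: 'float' object has no attribute 'round'
```

```bash
sed -i 's/s\["gripper_width"\].round(4)/s["gripper_width"]/' go.py; python3 go.py "[.443,.1845,.247]"
```

```text
t 0.85 pos [0.2327 0.5798 0.2479] F [0.44 0.09 0.11] w 0.0002712730404045975 q [ 1.08  0.22  1.61 -0.    1.31 -0.72]
shift mm [-117.4 -432.1    1.1] turn deg [-0.03 -0.03  0.05]
```

>>> jog_arm(targets=[[-13,-48,0,0,0,0,0],[-13,-48,0,0,0,0,0],[-13,-48,0,0,0,0,0],[-13,-48,0,0,0,0,0],[-13,-48,0,0,0,0,0],[-13,-48,0,0,0,0,0],[-13,-48,0,0,0,0,0],[-13,-48,0,0,0,0,0],[-13,-48,0,0,0,0,0],[0,0,0,0,0,0,0]])

```text
clock: 2.1
tool_pos: [0.4449, 0.1826, 0.2485]
eef_rot: [-0.343, 3.122, -0.001]
wrist_force: [-1.1, 0.5, 0.5]
gripper_width: -0.0
gripper_force: 0.0
```

```bash
python3 go.py "[.443,.1845,.137]"
```

```text
t 2.1 pos [0.4449 0.1826 0.2485] F [-1.11  0.49  0.52] w -4.473867056922262e-06 q [ 0.24 -0.1   1.94 -0.    1.29 -1.55]
shift mm [  1.5   2.3 111.5] turn deg [-0.04  0.04 -0.21]
```

>>> jog_arm(targets=[[1,2,40,0,0,0,0],[0,0,35,0,0,0,0],[0,0,25,0,0,0,0],[0,0,5,0,0,0,0],[0,0,0,0,0,0,0],[0,0,0,0,0,0,0]])

```text
clock: 2.85
tool_pos: [0.4432, 0.1875, 0.1448]
eef_rot: [-0.354, 3.119, 0.001]
wrist_force: [0.5, 0.2, 0.0]
gripper_width: 0.0003
gripper_force: 0.0
```

```bash
python3 go.py "[.443,.1845,.121]"; python3 - <<'E'
from rig import viewer
import cv2
s=viewer.get_image("scene")["pixels"];b=cv2.resize(s[120:245,215:325],None,fx=4,fy=4,interpolation=cv2.INTER_CUBIC)
t=viewer.get_image("top")["pixels"];a=cv2.resize(t[190:250,260:340],None,fx=4,fy=4,interpolation=cv2.INTER_CUBIC)
import numpy as np
b[:240,-0 or 440:]=0
o=np.zeros((500,760,3),np.uint8);o[:500,:440]=b;o[:240,440:]=a
cv2.imwrite("pics/d1.png",o[:,:,::-1])
E
```

```text
t 2.85 pos [0.4432 0.1875 0.1448] F [0.53 0.21 0.03] w 0.0002852947722724226 q [ 0.25  0.03  2.03  0.    1.08 -1.54]
shift mm [ 0.9 -2.8 23.8] turn deg [0.01 0.16 0.19]
```

View pics/d1.png

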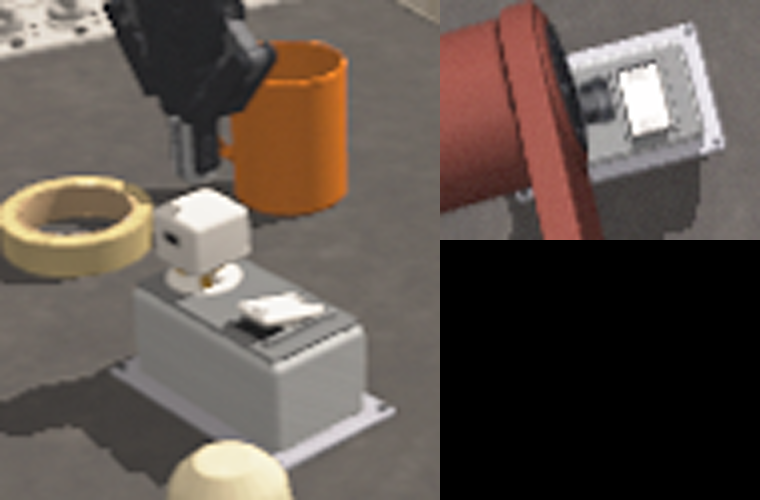

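The picture shows the closed fingers about 24 mm above the charger and centred over it. Going down in small steps.

>>> jog_arm(targets=[[0,-1,8,0,0,0,0],[0,0,6,0,0,0,0],[0,0,3,0,0,0,0],[0,0,0,0,0,0,0],[0,0,0,0,0,0,0]])

```text
clock: 3.58
tool_pos: [0.442, 0.1857, 0.1264]
eef_rot: [0.354, -3.121, 0.001]
wrist_force: [-1.5, -1.2, 4.1]
gripper_width: 0.0002
gripper_force: 1.9
```

>>> jog_arm(targets=[[0,0,2,0,0,0,0],[0,0,0,0,0,0,0]])

```text
clock: 3.82
tool_pos: [0.4421, 0.1858, 0.1246]
eef_rot: [0.354, -3.121, 0.0]
wrist_force: [-3.2, -1.7, 5.8]
gripper_width: 0.0001
gripper_force: 3.0
```

>>> jog_arm(targets=[[0,0,2,0,0,0,0],[0,0,0,0,0,0,0]])

```text
clock: 4.08
tool_pos: [0.442, 0.1858, 0.1226]
eef_rot: [0.354, -3.121, 0.0]
wrist_force: [-3.0, -1.2, 5.7]
gripper_width: -0.0003
gripper_force: 3.0
```

>>> jog_arm(targets=[[0,0,2,0,0,0,0],[0,0,0,0,0,0,0]])

```text
clock: 4.32
tool_pos: [0.442, 0.1857, 0.1206]
eef_rot: [0.354, -3.121, 0.001]
wrist_force: [-2.8, -1.3, 6.7]
gripper_width: 0.0001
gripper_force: 3.0
```

>>> jog_arm(targets=[[0,0,2,0,0,0,0],[0,0,0,0,0,0,0]])

```text
clock: 4.58
tool_pos: [0.442, 0.1858, 0.1187]
eef_rot: [0.354, -3.121, 0.001]
wrist_force: [-3.1, -0.7, 6.5]
gripper_width: -0.0002
gripper_force: 3.1
```

>>> jog_arm(targets=[[0,0,1,0,0,0,0],[0,0,0,0,0,0,0]])

```text
clock: 4.82
tool_pos: [0.442, 0.1858, 0.1177]
eef_rot: [0.354, -3.121, 0.001]
wrist_force: [-3.6, -0.6, 5.8]
gripper_width: -0.0001
gripper_force: 3.1
```

>>> jog_arm(targets=[[0,0,1,0,0,0,0],[0,0,0,0,0,0,0]])

```text
clock: 5.08
tool_pos: [0.4421, 0.1858, 0.1167]
eef_rot: [0.354, -3.121, 0.001]
wrist_force: [-2.8, -0.7, 5.8]
gripper_width: -0.0
gripper_force: 3.1
```

>>> jog_arm(targets=[[0,0,1,0,0,0,0],[0,0,0,0,0,0,0]])

```text
clock: 5.32
tool_pos: [0.4421, 0.1857, 0.1157]
eef_rot: [0.354, -3.121, 0.001]
wrist_force: [-3.6, -1.3, 5.9]
gripper_width: -0.0001
gripper_force: 3.1
```

>>> jog_arm(targets=[[0,0,1,0,0,0,0],[0,0,0,0,0,0,0]])

```text
clock: 5.58
tool_pos: [0.442, 0.1858, 0.1148]
eef_rot: [0.354, -3.121, 0.001]
wrist_force: [-3.4, -1.9, 5.8]
gripper_width: 0.0001
gripper_force: 3.3
```

>>> jog_arm(targets=[[0,0,1,0,0,0,0],[0,0,0,0,0,0,0]])

```text
clock: 5.82
tool_pos: [0.4421, 0.1858, 0.1141]
eef_rot: [0.354, -3.12, 0.001]
wrist_force: [-5.1, -2.2, 9.3]
gripper_width: -0.0
gripper_force: 4.5
```

>>> jog_arm(targets=[[0,0,1,0,0,0,0],[0,0,0,0,0,0,0],[0,0,0,0,0,0,0]])

```text
clock: 6.2
tool_pos: [0.4422, 0.1858, 0.1136]
eef_rot: [0.354, -3.12, 0.001]
wrist_force: [-4.8, -2.5, 11.6]
gripper_width: 0.0001
gripper_force: 5.6
```

>>> jog_arm(targets=[[0,0,1,0,0,0,0],[0,0,0,0,0,0,0],[0,0,0,0,0,0,0]])

```text
clock: 6.58
tool_pos: [0.4422, 0.1858, 0.113]
eef_rot: [0.354, -3.12, 0.001]
wrist_force: [-5.8, -1.5, 12.8]
gripper_width: -0.0
gripper_force: 6.7
```

Force keeps rising past the stop, so the charger is home. Lifting off and moving over the rocker.

>>> jog_arm(targets=[[0,0,-5,0,0,0,0],[0,0,-12,0,0,0,0],[0,0,-13,0,0,0,0],[0,0,0,0,0,0,0],[0,0,0,0,0,0,0]])

```text
clock: 7.2
tool_pos: [0.4423, 0.1859, 0.1413]
eef_rot: [-0.354, 3.121, 0.0]
wrist_force: [0.8, 0.4, -0.2]
gripper_width: -0.0
gripper_force: 0.0
```

```bash
python3 go.py "[.4405,.1121,.145]"; python3 - <<'E'
from rig import viewer
import cv2
s=viewer.get_image("scene")["pixels"];b=cv2.resize(s[120:245,215:325],None,fx=4,fy=4,interpolation=cv2.INTER_CUBIC)
cv2.imwrite("pics/e1.png",b[:,:,::-1])
E
```

```text
t 7.2 pos [0.4423 0.1859 0.1413] F [ 0.84  0.35 -0.22] w -4.887614040736617e-06 q [ 0.25  0.03  2.04  0.    1.07 -1.54]
shift mm [ 18.2 -71.5  -3.7] turn deg [0.   0.01 0.17]
```

View pics/e1.png

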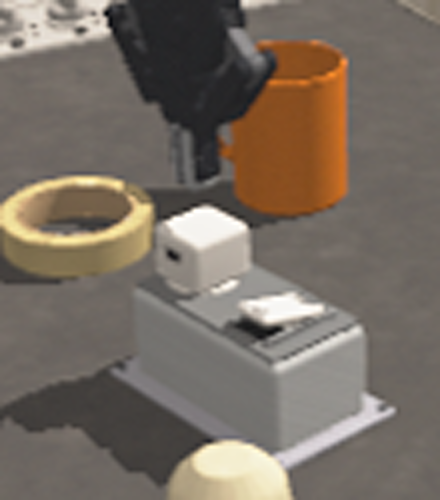

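The charger now sits flush on its socket, with its underside on the plate near (195,290). The rocker is still off. Moving over its near end.

>>> jog_arm(targets=[[9,-36,0,0,0,0,0],[9,-36,0,0,0,0,0],[0,0,0,0,0,0,0],[0,0,15,0,0,0,0],[0,0,15,0,0,0,0],[0,0,5,0,0,0,0],[0,0,0,0,0,0,0],[0,0,0,0,0,0,0]])

```text
clock: 8.25
tool_pos: [0.4412, 0.1119, 0.1065]
eef_rot: [-0.354, 3.121, -0.0]
wrist_force: [0.9, -0.7, 0.6]
gripper_width: 0.0002
gripper_force: 0.0
```

```bash
python3 go.py "[.4405,.1121,.095]"
```

```text
t 8.25 pos [0.4412 0.1119 0.1065] F [ 0.87 -0.65  0.62] w 0.00016980250243789013 q [ 0.09  0.03  2.11  0.    1.   -1.7 ]
shift mm [ 0.6  0.3 11.5] turn deg [-0.    0.03  0.2 ]
```

>>> jog_arm(targets=[[1,0,4,0,0,0,0],[0,0,4,0,0,0,0],[0,0,0,0,0,0,0]])

```text
clock: 8.62
tool_pos: [0.4395, 0.1114, 0.0979]
eef_rot: [0.353, -3.121, -0.0]
wrist_force: [0.6, -0.4, -0.4]
gripper_width: 0.0002
gripper_force: 0.0
```

>>> jog_arm(targets=[[0,0,2,0,0,0,0],[0,0,0,0,0,0,0]])

```text
clock: 8.88
tool_pos: [0.4398, 0.1114, 0.0962]
eef_rot: [0.353, -3.121, 0.0]
wrist_force: [-0.7, -0.3, -0.7]
gripper_width: -0.0
gripper_force: 0.0
```

>>> jog_arm(targets=[[0,0,2,0,0,0,0],[0,0,0,0,0,0,0]])

```text
clock: 9.12
tool_pos: [0.4402, 0.1115, 0.0947]
eef_rot: [-0.354, 3.121, -0.0]
wrist_force: [-1.2, 0.8, 3.8]
gripper_width: 0.0
gripper_force: 1.8
```

>>> jog_arm(targets=[[0,0,1,0,0,0,0],[0,0,0,0,0,0,0]])

```text
clock: 9.38
tool_pos: [0.4402, 0.1115, 0.094]
eef_rot: [-0.354, 3.121, -0.0]
wrist_force: [-2.2, 0.0, 6.3]
gripper_width: 0.0001
gripper_force: 3.2
```

Contact at about z = 0.095, as predicted. Continuing in small steps.

>>> jog_arm(targets=[[0,0,1.5,0,0,0,0],[0,0,0,0,0,0,0]])

```text
clock: 9.62
tool_pos: [0.4397, 0.1114, 0.0919]
eef_rot: [0.354, -3.121, 0.0]
wrist_force: [-1.1, 0.5, 3.8]
gripper_width: -0.0
gripper_force: 1.5
```

>>> jog_arm(targets=[[0,0,1.5,0,0,0,0],[0,0,0,0,0,0,0]])

```text
clock: 9.88
tool_pos: [0.4397, 0.1115, 0.0898]
eef_rot: [0.354, -3.122, -0.0]
wrist_force: [-0.3, -0.2, -1.0]
gripper_width: 0.0
gripper_force: 0.0
```

>>> jog_arm(targets=[[0,0,1.5,0,0,0,0],[0,0,0,0,0,0,0]])

```text
clock: 10.12
tool_pos: [0.44, 0.1115, 0.0887]
eef_rot: [-0.353, 3.122, 0.0]
wrist_force: [-0.3, 0.4, 1.6]
gripper_width: -0.0
gripper_force: 0.4
```

>>> jog_arm(targets=[[0,0,-5,0,0,0,0],[0,0,-20,0,0,0,0],[0,0,-35,0,0,0,0],[0,0,-40,0,0,0,0],[0,0,-30,0,0,0,0],[0,0,0,0,0,0,0],[0,0,0,0,0,0,0]])

```text
clock: 11.0
tool_pos: [0.4392, 0.1114, 0.2179]
eef_rot: [0.353, -3.12, -0.0]
wrist_force: [-0.4, 0.9, 0.3]
gripper_width: -0.0003
gripper_force: 0.0
```

```bash
python3 - <<'E'
from rig import viewer
import cv2
s=viewer.get_image("scene")["pixels"];b=cv2.resize(s[140:330,215:405],None,fx=3.1,fy=3.1,interpolation=cv2.INTER_CUBIC)
cv2.imwrite("pics/f1.png",b[:,:,::-1])
E
```

```text
(no output)
```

View pics/f1.png

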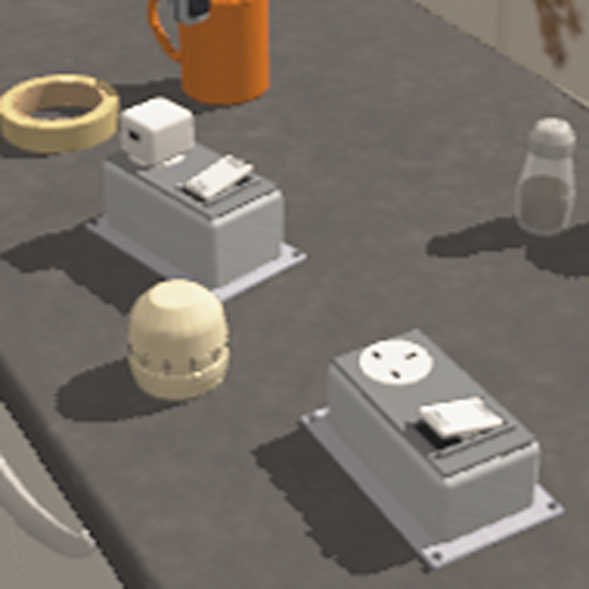

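The rocker on unit_a, near (218,178), is now tipped on: its far end is up and its near end is down. The charger is home, unit_b is untouched, and the arm is clear.

```bash
python3 -c "
from rig import manip
print(manip.hand_in())"
```

```text
the job is handed in; nothing more can be done
None
```

The charger was pressed fully home (about 13 N at most), then the same unit's rocker was flipped on (about 6 N); the other unit was left alone and off, and the job was handed in at about 11 s.

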